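# Open the soap tin and show which bar to use up

## Robot

A 6-joint arm with a two-finger parallel gripper is mounted at the origin on the work surface. World frame = base frame: x ahead of the robot, y to its left, z up, the work surface at z = 0. Lengths are in mm, angles in rad, forces in N, time in s.
With the tool pointing down it reaches from about 400 to 925 mm from the base axis. Payload 12.5 kg.
Tool frame: the origin (TCP) lies at the centre of the arm's flange, where the gripper is bolted on; the fingertips stand 190 mm ahead of it and the grasp point (between the pads) lies 171 mm ahead of it; z points along the fingers, y is the line along which they close (so a half turn about z gives the same grasp; the last joint's range is limited). The gripper opens to 95 mm and grips with 3 to 60 N. Pads are 20 mm wide; open, the fingers measure 119 mm over their backs; the gripper's body (75 mm by 180 mm) begins 59 mm behind the grasp point.
Start: joints at [1.219, 0.491, 1.559, -0, 1.092, -0.106], TCP at [152.058, 606.22, 404.761] pointing down, gripper open.
Joint ranges: [-3.1, 3.1], [-0.84, 2.19], [0.05, 2.79], [-1.13, 4.28], [0.06, 2.93], [-2.69, 2.69]. Speed limits (rad/s): [2.22, 2.22, 2.79, 3.14, 3.14, 3.14].

## Interface

Orientations are given as [roll, pitch, yaw] about the fixed x, y, z axes, in that order (R = Rz(yaw) Ry(pitch) Rx(roll)).
In Python, from cell import env, read_camera, search_frame, cut_out gives the robot as it stands. The module is installed in compiled form; this text tells all that it offers.
- The arm moves only by the tool move_arm, never from a script. Its argument "commands" is a list of rows, each a list of 3 entries, a list of its own where there are three numbers: the shift along the world's x, y, z normalised to -1 to 1, where 1 is 0.03 m, then the turn about the world's z normalised to -1 to 1, where 1 is 0.08 rad, then the opening, from -1 (shut) to 1 (fully open), so that 0 is half open. A call has 1 to 20 rows; each row shifts and turns the commanded pose from where the row before left it; what a row does not reach is not made up. A row lasts 1/12 s, in which the tool goes at most 41.7 mm and 7.16 degrees, less where a joint would pass 70% of its speed; a pose out of reach is approached as far as the arm can. A call with a number of a shift or a turn outside -1 to 1 is refused whole. A call with a gripper value outside its range is refused whole. The fingers move at their own pace and stop on an object; the grip force is fixed at half the most. Time passes only in rows, so rows that do not move let the fingers close. It gives the time, the measured TCP pose, the force, the opening and the grip force at its end, in the units of the state.
- env.state(): the state, without advancing time (a new reading comes with each control period).
- read_camera(name): name is "side" or "top" or "wrist"; returns a dict with "image" (384x512x3 uint8, red, green, blue), "fx", "fy", "cx", "cy" (pixels), "rvec" (rotation vector, rad) and "tvec" (3), from world to camera coordinates, as OpenCV has them. Camera axes: x right, y down, z forward; pixel columns grow to the right and rows downward; lengths in mm; the calibration is good to about 2 mm. A picture is of the moment at which its call begins. There is no depth.
- env.job_done(): hands the job in; it is judged then, once.
Trained networks look in a picture, given as the dict that the camera call returned (one of the last four; its "shot" number tells which), for a name from the list of things; names that differ only in an ending like _2 or _b are one class to them, and where a whole thing is asked for, a point or a joint stands for the part that bears it (a point fixed in the world has none). Each returns a list of dicts, best first, with "confidence" (0 to 1); they miss things now and then, are a little off and sometimes report something else, mostly with a low value. They report only what shows in the picture. A call takes as long as a camera call. They do not tell look-alikes from the thing itself.
- search_frame(thing, picture): "at" ([column, row] in pixels, amid what is visible of it).
- cut_out(thing, picture): "region" (384x512 bool, what is visible of it) and "at" ([column, row] in pixels, amid what is visible of it).
The state is a dict: "t": time; "joints": joint angles; "qvel": joint speeds; "tau": joint torques, N m; "eef_pos": TCP position; "tcp_rot": TCP orientation; "ft_force": force on the tool from outside, world axes, zero at the start; "moment": the same for the moment, N m; "opening": opening from 0.0 (shut) to 1.0 (fully open); "grip_force": force on a finger pad.
Only numpy, scipy, OpenCV 4.12 (cv2) and the standard library are available. Lean on these libraries where they do the work, as an engineer would, in place of code of your own. Each camera call takes 0.05 s, during which the arm holds its last target. There are 200 camera calls.

## Task

The lid of the soap tin stands only half open: push it gently back well past upright so that it stays open. Then show me which bar of soap to use up first: point at the small worn-down bar in the tin, with the fingertips a few centimetres straight above its middle, keep pointing steadily for three seconds and finish while still pointing at it. Touch nothing that lies in the tin, and leave the tin and everything around it where it stands.

Things in the scene. Friction and masses are not known exactly. Their poses are not given: they have to be found in the camera images.
- tin: plain tinplate box standing loose on the bench, 260 (its x) x 160 (its y) x 75 mm high, open on top, walls and floor 3 mm; with its lid about 0.8 kg. Origin at the centre of its underside, z up. The lid is hinged along the long +y side: the hinge axis runs along the tin's x at y = +83 mm, z = 72 mm
- lid (a joint): opening angle of the tin's lid in rad: 0 closed flat, 1.57 upright, 2.0 the stop, leaning back outward. It starts between half open and nearly upright (0.95 to 1.3). The hinge is stiff and the lid stays at any angle where it is left; about 2 N at the lip, across the lid, moves it. As the angle grows the lip rises and swings over towards the tin's +y
- lid_lip (a point): middle of the lid's free edge: the centre of the 5 mm rolled bead along the lower edge of the lid's 14 mm deep front skirt, 168 mm from the hinge axis, and 10 mm to the underside of the hinge axis when the lid is closed; moves with the lid. The lid is 268 mm long (along the tin's x), sheet 3 mm
- worn_bar: the worn-down bar of soap, the one to point at: 40 (x) x 62 (y) x 20 mm high with well rounded edges, lying loose on the tin's floor. Origin at the centre of its underside, z up. The three things in the tin lie in a row along the tin's length about 78 mm apart, in any order
- fresh_bar: the fresh bar of soap, the same stuff, 58 (x) x 90 (y) x 35 mm high, loose on the tin's floor; origin at the centre of its underside
- nail_brush: wooden nail brush with bristles down, 40 (x) x 88 (y) x 30 mm high, loose on the tin's floor; origin at the centre of its underside
- scrub_brush: plastic scrub brush, bristles down, 150 (x) x 56 (y) x 42 mm high, loose on the bench beside the tin; origin at the centre of its underside
- dipper: pink plastic dipper, cup 140 mm across the rim and 95 mm high, with a straight handle to its -x that ends 199 mm from its axis; origin at the centre of the cup's underside
- peg_jar: open glass jar with wooden clothes pegs standing in it, 90 mm across, 125 mm high; origin at the centre of its underside
- washboard: wooden washboard lying flat, 440 (x) x 200 (y) x 22 mm; origin at the centre of its underside
- bottle: white plastic detergent bottle, 72 mm across, 210 mm high; origin at the centre of its underside
Not all that is in view belongs to the job. Leave any green look-alike of the worn_bar alone.

How it is judged (in metres and radians):
On the way, in this order (a step that is already met when the one before it is completed fails the run):
1. the lid is pushed open past upright (value of joint lid above 1.62 rad), for 0.3 s.
2. the fingertips point at the worn bar from just above it and dwell (horizontal distance between the grasp point and worn_bar below 0.026 m and z of the grasp point in the frame of worn_bar below 0.115 m and value of joint lid above 1.62 rad), for 2.7 s.
At the end, for the whole second after the job is handed in: lid open past upright (over 1.62 rad) and still; the point between the finger pads within 26 mm, seen from above, of the worn bar's middle and at most 115 mm above its underside; tin shifted under 30 mm, things in it under 40 mm, tin and worn bar at rest (all of step 2 and velocity of joint lid below 0.05 rad/s and distance of tin from where it was at the start of the episode below 0.03 m and distance of each of worn_bar, fresh_bar, nail_brush from where it was at the start of the episode below 0.04 m and linear speed of each of tin, worn_bar below 0.02 m/s); the robot touches nothing.
It fails at once if the robot touches something lying in the tin (contact force between any of the fingers, the arm and worn_bar above 0.2 N or contact force between any of the fingers, the arm and fresh_bar above 0.2 N or contact force between any of the fingers, the arm and nail_brush above 0.2 N).
It fails at once if the tin or its lid is squeezed or forced (over 15 N) (contact force between any of the fingers, the arm and tin above 15 N).
It fails at once if the tin is shoved, tipped or lifted (distance of tin from where it was at the start of the episode above 0.03 m or height (world z) of tin above 0.012 m or angle between tin's own z axis and vertical above 0.1 rad).
It fails at once if a bystander on the bench is displaced (distance of any of scrub_brush, dipper, peg_jar, washboard, bottle from where it was at the start of the episode above 0.015 m).
It also fails if it takes over 53 s, if anything falls off the work surface, if the arm or the gripper's body presses on something with over 40 N, if the wrist force passes 120 N, or if a joint passes its speed limit or range.

## Working session

There is one attempt and no reset: what is moved stays moved. The work goes in short steps, Python scripts to look and compute and a tool call to move; the robot and the scene stay as the last step left them, time stands still between calls to the robot, and variables do not carry over. Pictures are saved under pics/ and viewed, at most 10 in all, crops included, and the job is handed in when it is done.

Besides the shell and the picture viewer there is one more tool, called after "Emit:" as name([rows], argument=value, ...), one row to a line, values as JSON. move_arm: Moves the arm, as the interface text tells. Its arguments: {"type":"object","properties":{"commands":{"type":"array","items":{"type":"array"}}},"required":["commands"]}

```bash
mkdir -p pics; cat > h.py <<'E'
import numpy as np,cv2
from cell import env, read_camera, search_frame, cut_out
def ray(p,uv):
    R=cv2.Rodrigues(np.array(p["rvec"],float))[0];t=np.array(p["tvec"],float).ravel()
    d=R.T@np.array([(uv[0]-p["cx"])/p["fx"],(uv[1]-p["cy"])/p["fy"],1]);return -R.T@t,d
def atz(p,uv,z):
    c,d=ray(p,uv);return c+d*(z-c[2])/d[2]
def proj(p,X):
    K=np.array([[p["fx"],0,p["cx"]],[0,p["fy"],p["cy"]],[0,0,1.]])
    return cv2.projectPoints(np.array(X,float).reshape(-1,3),np.array(p["rvec"],float),np.array(p["tvec"],float),K,None)[0].reshape(-1,2)
E
python3 - <<'E'
from h import *
for n in ["side","top"]:
    p=read_camera(n);cv2.imwrite(f"pics/{n}0.png",cv2.resize(p["image"][:,:,::-1],(768,576)))
    print(n,"cam",ray(p,(256,192))[0].round())
    for o in ["tin","lid","lid_lip","worn_bar","fresh_bar","nail_brush","scrub_brush","dipper","peg_jar","washboard","bottle"]:
        print(o,[(np.round(r["at"]).tolist(),round(r["confidence"],2),atz(p,r["at"],20).round().tolist()[:2]) for r in search_frame(o,p)[:3]])
s=env.state();print(s)
E
```

```text
side cam [  10. -474.  789.]
tin [([283.0, 183.0], 0.6, [641.0, 73.0])]
lid [([282.0, 165.0], 0.6, [705.0, 136.0]), ([165.0, 149.0], 0.46, [469.0, 491.0])]
lid_lip [([279.0, 161.0], 0.74, [711.0, 156.0])]
worn_bar [([191.0, 202.0], 0.78, [379.0, 210.0]), ([320.0, 271.0], 0.59, [467.0, -218.0]), ([305.0, 199.0], 0.46, [633.0, -26.0])]
fresh_bar [([253.0, 199.0], 0.95, [523.0, 87.0])]
nail_brush [([277.0, 200.0], 0.81, [570.0, 33.0])]
scrub_brush [([267.0, 242.0], 0.86, [434.0, -59.0]), ([397.0, 239.0], 0.5, [697.0, -301.0])]
dipper [([383.0, 334.0], 0.65, [438.0, -416.0])]
peg_jar [([397.0, 237.0], 0.75, [703.0, -297.0])]
washboard [([279.0, 163.0], 0.55, [703.0, 150.0]), ([394.0, 236.0], 0.47, [701.0, -291.0])]
bottle [([241.0, 126.0], 0.62, [762.0, 411.0])]
top cam [ 263.   71. 1721.]
tin [([266.0, 192.0], 0.79, [595.0, 17.0])]
lid [([259.0, 188.0], 0.71, [611.0, 41.0])]
lid_lip [([260.0, 192.0], 0.97, [596.0, 37.0]), ([270.0, 202.0], 0.69, [559.0, 1.0])]
worn_bar [([333.0, 226.0], 0.66, [469.0, -218.0]), ([209.0, 252.0], 0.59, [385.0, 219.0]), ([203.0, 188.0], 0.53, [613.0, 242.0])
[... 434 characters left out ...]
73.0, 160.0], 0.59, [719.0, 352.0])]
{'t': 1.2, 'joints': array([ 1.21943884e+00,  4.90900018e-01,  1.55893137e+00,  2.10026080e-05,
        1.09169271e+00, -1.05588349e-01]), 'qvel': array([-0.00046561,  0.00110018,  0.00035468,  0.00031615, -0.00060485,
        0.00085644]), 'tau': array([ 5.01358627e-04, -6.12488079e+01, -2.58431447e+01,  6.93071005e-02,
        4.45183553e-02, -3.09198367e-05]), 'eef_pos': array([152.03031374, 606.2182419 , 404.75011217]), 'tcp_rot': array([ 3.14152251e+00, -1.13091442e-05,  2.89581384e+00]), 'ft_force': array([0.04097848, 0.19016017, 0.01630345]), 'moment': array([ 0.01826109,  0.01080801, -0.01437353]), 'grip_force': 0.0, 'opening': 1.0013472051154602}
```

View pics/side0.png

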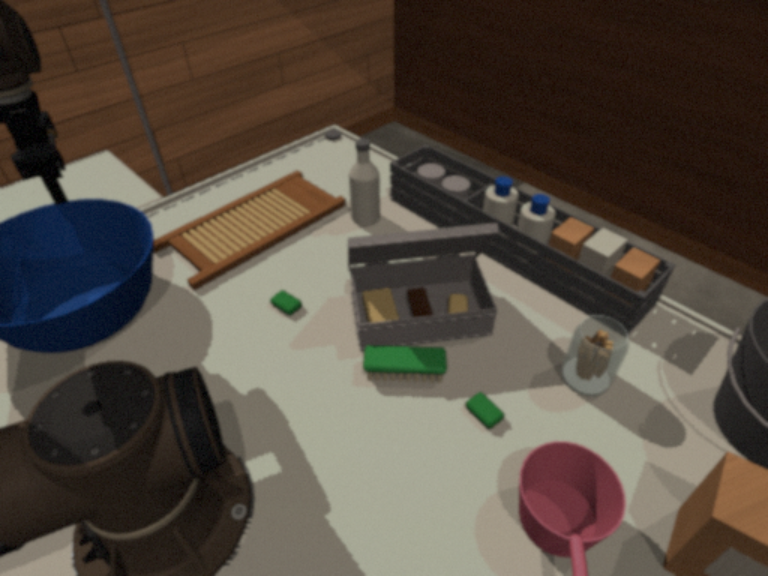

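View pics/top0.png

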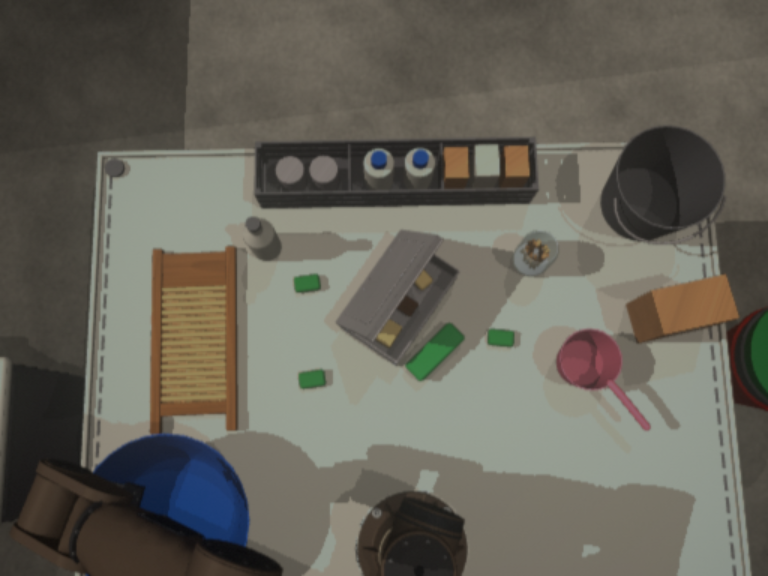

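The worn bar candidates are the tan piece in the tin (side view ~457,303, top view ~424,280) and the green look-alikes on the bench (side 286,302 and 485,410; top 307,283, 312,379 and 501,338). The tan one inside the tin is the right one. The fresh bar is larger (side 380,305) and the nail brush is dark (side 419,302). Next I fit the tin and lid pose.

```bash
cat >> h.py <<'E'
def tinpts(P,X):
    x,y,w,a=P;c,s=np.cos(w),np.sin(w);X=np.array(X,float).reshape(-1,3)
    return X@np.array([[c,-s,0],[s,c,0],[0,0,1]]).T+[x,y,0]
def totin(P,X):
    x,y,w,a=P;c,s=np.cos(w),np.sin(w);return (np.array(X,float).reshape(-1,3)-[x,y,0])@np.array([[c,-s,0],[s,c,0],[0,0,1]])
def lidpts(P,q):
    a=P[3];ca,sa=np.cos(a),np.sin(a)
    return tinpts(P,[(x,83-r*ca+h*sa,72+r*sa+h*ca) for x,r,h in q])
BOX=[(i*130,j*80,z) for i in(-1,1) for j in(-1,1) for z in(0,75)]
SH=[(i*134,r,h) for i in(-1,1) for r in(0,170) for h in(1,4)]
SK=[(i*134,r,h) for i in(-1,1) for r in(166,170) for h in(-12.5,4)]
def render(p,P,parts="TL"):
    m=np.zeros((384,512),np.uint8)
    for X in ([tinpts(P,BOX)] if "T" in parts else [])+([lidpts(P,SH),lidpts(P,SK)] if "L" in parts else []):
        cv2.fillConvexPoly(m,cv2.convexHull((proj(p,X)*16).round().astype(np.int32)),1,shift=4)
    return m>0
E
python3 - <<'E'
from h import *
from scipy.optimize import minimize
D=[]
for n in ["side","top"]:
    p=read_camera(n);t=cut_out("tin",p);l=cut_out("lid",p)
    W=[cut_out(o,p) for o in("worn_bar","fresh_bar","nail_brush")]
    u=t[0]["region"]|l[0]["region"]
    for w in W:
        for r in w:
            if u[int(r["at"][1])-25:int(r["at"][1])+25,int(r["at"][0])-3:int(r["at"][0])+4].any() and 240<r["at"][0]<320 and r["at"][1]<230: u=u|r["region"]
    u=cv2.morphologyEx(u.astype(np.uint8),cv2.MORPH_CLOSE,np.ones((5,5)))>0
    print(n,t[0]["region"].sum(),l[0]["region"].sum(),(t[0]["region"]&l[0]["region"]).sum(),u.sum(),[[(np.round(r["at"]).tolist(),round(r["confidence"],2)) for r in w] for w in W])
    D.append((p,t[0]["region"],l[0]["region"],u,W))
def cost(P):
    c=0
    for p,t,l,u,W in D:
        m=render(p,P); c+=1-(m&u).sum()/(m|u).sum()
    return c
best=None
for w in (-0.6,-0.8,-1.0,-1.2):
  for a in (0.95,1.25):
    P0=np.array([590,10,w,a]);S=np.vstack([P0]+[P0+d for d in np.diag([25,25,.15,.15])])
    r=minimize(cost,P0,method="Nelder-Mead",options=dict(initial_simplex=S,maxiter=250))
    if best is None or r.fun<best.fun: best=r
P=best.x;print(P,best.fun,[cost_ for cost_ in [1-(render(p,P)&u).sum()/(render(p,P)|u).sum() for p,t,l,u,W in D]])
np.save("P.npy",P)
o=[]
for (p,t,l,u,W) in D:
    im=cv2.resize(p["image"][110:270,185:345,::-1],(600,600) if 0 else (400,400),interpolation=cv2.INTER_CUBIC);im=cv2.convertScaleAbs(im,alpha=1.5)
    im2=im.copy()
    E=lambda X:((proj(p,X)-[185,110])*2.5).astype(int)
    for X in (BOX,):
        q=E(tinpts(P,X))
        for i in range(8):
            for k in(1,2,4):
                if not i&k: cv2.line(im2,tuple(map(int,q[i])),tuple(map(int,q[i|k])),(0,255,0),1)
    q=E(lidpts(P,[(-134,0,1),(134,0,1),(134,168,-10),(-134,168,-10)]));cv2.polylines(im2,[q.astype(np.int32)],True,(0,0,255),1)
    o.append(np.vstack([im2])) ; 
    for w,nm in zip(W,("worn","fresh","nail")):
        for r in w:
            X=atz(p,r["at"],3+dict(worn=12,fresh=20,nail=20)[nm]);print(nm,r["at"],X.round(),totin(P,X).round())
cv2.imwrite("pics/fit.png",np.hstack(o))
E
```

```text
Traceback (most recent call last):
IndexError: list index out of range
```

```bash
cat > fit.py <<'E'
from h import *
from scipy.optimize import minimize
import sys
tag=sys.argv[1]
def get(o,n):
    for _ in range(5):
        p=read_camera(n);r=cut_out(o,p)
        r=[x for x in r if 230<x["at"][0]<320 and 150<x["at"][1]<235]
        if r: return p,r[0]
    return p,dict(region=np.zeros((384,512),bool),at=[0,0],confidence=0)
D=[]
for n in ["side","top"]:
    u=0;W={}
    for o in("tin","lid","worn_bar","fresh_bar","nail_brush"):
        p,r=get(o,n);u=u|r["region"]; W[o]=r
        print(n,o,np.round(r["at"]),round(r["confidence"],2),r["region"].sum())
    u=cv2.morphologyEx(u.astype(np.uint8),cv2.MORPH_CLOSE,np.ones((5,5)))>0
    D.append((p,u,W))
def cost(P): return sum(1-(m&u).sum()/(m|u).sum() for p,u,W in D for m in [render(p,P)])
best=None
for w in (-0.6,-0.8,-1.0,-1.2):
  for a in (0.95,1.25):
    P0=np.array([590,10,w,a]);S=np.vstack([P0]+[P0+d for d in np.diag([25,25,.15,.15])])
    r=minimize(cost,P0,method="Nelder-Mead",options=dict(initial_simplex=S,maxiter=250))
    if best is None or r.fun<best.fun: best=r
P=best.x;print(P,best.fun);np.save("P.npy",P)
o=[]
for (p,u,W) in D:
    im=cv2.convertScaleAbs(cv2.resize(p["image"][110:270,185:345,::-1],(400,400),interpolation=cv2.INTER_CUBIC),alpha=1.5)
    E=lambda X:((proj(p,X)-[185,110])*2.5).astype(int)
    q=E(tinpts(P,BOX))
    for i in range(8):
        for k in(1,2,4):
            if not i&k: cv2.line(im,tuple(map(int,q[i])),tuple(map(int,q[i|k])),(0,255,0),1)
    q=E(lidpts(P,[(-134,0,1),(134,0,1),(134,168,-10),(-134,168,-10)]));cv2.polylines(im,[q.astype(np.int32)],True,(0,0,255),1)
    o.append(im)
    for nm,h in zip(("worn_bar","fresh_bar","nail_brush"),(13,20,20)):
        X=atz(p,W[nm]["at"],3+h);print(nm,X.round(),totin(P,X).round())
cv2.imwrite(f"pics/fit{tag}.png",np.hstack(o))
E
python3 fit.py a
```

```text
side tin [283. 184.] 0.68 6112
side lid [283. 164.] 0.94 1722
side worn_bar [306. 203.] 0.63 155
side fresh_bar [254. 202.] 0.73 434
side nail_brush [279. 201.] 0.82 236
top tin [267. 192.] 0.75 3492
top lid [260. 189.] 0.57 2198
top worn_bar [280. 188.] 0.69 102
top fresh_bar [263. 223.] 0.6 189
top nail_brush [272. 201.] 0.43 122
[567.0270857   19.04013922  -0.62919024   0.98742479] 0.05475658606082778
worn_bar [628. -35.  16.] [[82. -8. 16.]]
fresh_bar [511.  73.  23.] [[-77.  11.  23.]]
nail_brush [568.  24.  23.] [[-2.  4. 23.]]
worn_bar [608. -36.  16.] [[ 66. -21.  16.]]
fresh_bar [484.  28.  23.] [[-72. -41.  23.]]
nail_brush [560.  -4.  23.] [[  8. -22.  23.]]
```

View pics/fita.png

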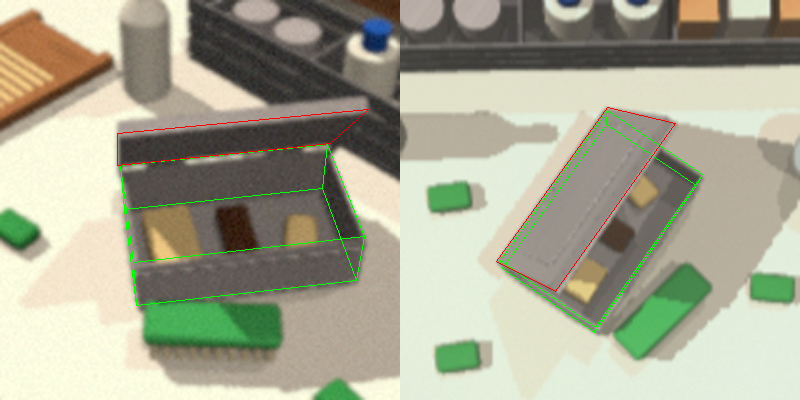

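The overlay matches the tin and lid closely: tin at (567, 19), yaw −0.63, lid about 0.99 rad. The crop shows the tan worn bar at about tin (+78, 0), and the green pieces are all outside the tin. I move the shut fingers to the front of the lip with the tool's y along the tin's x.

Emit:
move_arm([
  [[0.4, -0.5, 0.8], -0.9, -1],
  [[0.5, -0.8, 0.8], -0.94, -1],
  [[0.5, -0.82, 0.2], -0.94, -1],
  [[0.5, -0.82, 0], -0.94, -1],
  [[0.5, -0.82, 0], -0.94, -1],
  [[0.5, -0.82, 0], -0.94, -1],
  [[0.5, -0.82, 0], -0.94, -1],
  [[0.5, -0.82, 0], -0.94, -1],
  [[0.5, -0.82, 0], -0.94, -1],
  [[0.5, -0.82, 0], -0.94, -1],
  [[0.5, -0.82, 0], -0.94, -1],
  [[0.5, -0.82, 0], -0.94, -1],
  [[0.5, -0.82, 0], -0.94, -1],
  [[0.5, -0.82, 0], -0.94, -1],
  [[0.5, -0.82, 0], -0.94, -1],
  [[0.5, -0.82, 0], -0.94, -1],
  [[0.5, -0.82, 0], -0.94, -1],
  [[0.5, -0.82, 0], -0.94, -1],
  [[0.5, -0.82, 0], -0.94, -1],
  [[0.5, -0.82, 0], -0.94, -1],
])

```text
t: 4.17
eef_pos: [449.5, 123.0, 459.0]
tcp_rot: [3.141, -0.0, 1.391]
ft_force: [0.1, 0.7, 0.4]
opening: 0.003
grip_force: 0.0
```

Emit:
move_arm([
  [[0.46, -0.85, 0], -0.93, -1],
  [[0.46, -0.85, 0], -0.93, -1],
  [[0.46, -0.85, 0], -0.93, -1],
  [[0.46, -0.85, 0], -0.93, -1],
  [[0.46, -0.85, 0], -0.93, -1],
  [[0.43, -0.83, 0], -0.93, -1],
  [[0, 0, -0.6], 0, -1],
  [[0, 0, -0.8], 0, -1],
  [[0, 0, -0.8], 0, -1],
  [[0, 0, -0.6], 0, -1],
  [[0, 0, -0.3], 0, -1],
  [[0, 0, 0], 0, -1],
  [[0, 0, 0], 0, -1],
])

```text
t: 5.25
eef_pos: [531.2, -28.0, 366.2]
tcp_rot: [3.141, -0.0, 0.949]
ft_force: [0.1, -0.6, 0.0]
opening: 0.01
grip_force: 0.0
```

```bash
python3 - <<'E'
from h import *
P=np.load("P.npy");print(totin(P,env.state()["eef_pos"]),env.state()["tcp_rot"][2]-P[2]-np.pi/2)
p=read_camera("side");a=p["image"]
q=read_camera("wrist")["image"]
cv2.imwrite("pics/pre.png",cv2.convertScaleAbs(np.hstack([cv2.resize(a[40:280,150:390],(400,400)),cv2.resize(q,(400,400))])[:,:,::-1],alpha=1.4))
E
```

```text
[[ -1.28399746 -59.07845519 366.19742655]] 0.007083881775657774
```

View pics/pre.png

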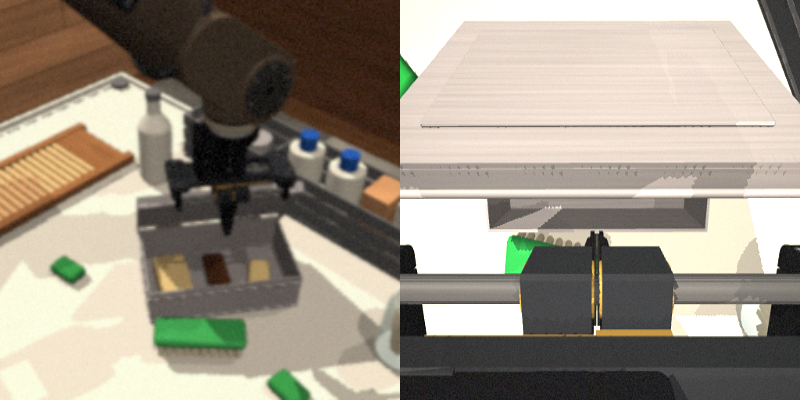

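The fingertip hangs clear in front of the lip, centred along its length. Now a slow push along the tin's +y, rising slightly.

Emit:
move_arm([
  [[0.12, 0.16, 0], 0, -1],
  [[0.12, 0.16, 0], 0, -1],
  [[0.12, 0.16, 0], 0, -1],
  [[0.12, 0.16, 0], 0, -1],
  [[0.12, 0.16, 0.1], 0, -1],
  [[0.12, 0.16, 0.13], 0, -1],
  [[0.12, 0.16, 0.13], 0, -1],
  [[0.12, 0.16, 0.13], 0, -1],
  [[0.12, 0.16, 0.13], 0, -1],
])

```text
t: 6.1
eef_pos: [563.7, 15.8, 384.8]
tcp_rot: [3.141, -0.0, 0.949]
ft_force: [-1.3, -1.3, -1.0]
opening: 0.004
grip_force: 0.5
```

Emit:
move_arm([
  [[0.12, 0.16, 0.12], 0, -1],
  [[0.12, 0.16, 0.12], 0, -1],
  [[0.12, 0.16, 0.1], 0, -1],
  [[0.12, 0.16, 0.08], 0, -1],
  [[0.12, 0.16, 0.08], 0, -1],
  [[0.12, 0.16, 0.05], 0, -1],
  [[0.12, 0.16, 0.05], 0, -1],
  [[0.12, 0.16, 0], 0, -1],
  [[0.12, 0.16, 0], 0, -1],
])

```text
t: 6.85
eef_pos: [596.2, 58.9, 402.5]
tcp_rot: [3.141, -0.0, 0.949]
ft_force: [-0.8, -0.7, 1.2]
opening: 0.003
grip_force: 0.5
```

Emit:
move_arm([
  [[0.12, 0.16, 0], 0, -1],
  [[0.12, 0.16, 0], 0, -1],
  [[0.12, 0.16, 0], 0, -1],
  [[0.12, 0.16, 0], 0, -1],
  [[0.12, 0.16, 0], 0, -1],
  [[0.12, 0.16, 0], 0, -1],
  [[0.12, 0.16, 0], 0, -1],
  [[0.12, 0.16, 0], 0, -1],
  [[0.12, 0.16, 0], 0, -1],
  [[0, 0, 0], 0, -1],
  [[0, 0, 0], 0, -1],
])

```text
t: 7.77
eef_pos: [628.3, 101.9, 402.3]
tcp_rot: [3.141, -0.0, 0.949]
ft_force: [-0.1, -0.7, 0.0]
opening: 0.002
grip_force: 0.0
```

```bash
python3 - <<'E'
from h import *
P=np.load("P.npy");s=env.state();print(totin(P,s["eef_pos"]),s["ft_force"])
E
```

```text
[[  0.75594964 103.06697155 402.31193771]] [-0.14261704 -0.71756086  0.04700084]
```

Emit:
move_arm([
  [[-0.15, -0.2, 0], 0, -1],
  [[-0.25, -0.34, 0], 0, -1],
  [[-0.4, -0.55, 0], 0, -1],
  [[-0.5, -0.69, 0.2], 0, -1],
  [[-0.5, -0.69, 0.3], 0, -1],
  [[-0.5, -0.69, 0.3], 0, -1],
  [[-0.5, -0.69, 0.3], 0, -1],
  [[-0.5, -0.69, 0.3], 0, -1],
  [[-0.5, -0.69, 0.3], 0, -1],
  [[0, 0, 0], 0, -1],
  [[0, 0, 0], 0, -1],
])

```text
t: 8.68
eef_pos: [512.9, -56.6, 454.2]
tcp_rot: [3.14, -0.001, 0.946]
ft_force: [-0.7, -0.3, -0.2]
opening: 0.005
grip_force: 0.0
```

```bash
cat > look.py <<'E'
from h import *
import sys
P=np.load("P.npy");s=env.state();print(totin(P,s["eef_pos"]),s["ft_force"])
P=P.copy();P[3]=1.83;o=[]
for n in("side","top","wrist"):
    p=read_camera(n);
    if n!="wrist":
        im=cv2.resize(p["image"][100:260,185:345,::-1],(400,400),interpolation=cv2.INTER_CUBIC);off=np.array([185,100]);k=2.5
        E=lambda X:((proj(p,X)-off)*k).astype(np.int32)
        im=cv2.convertScaleAbs(im,alpha=1.5)
        cv2.polylines(im,[E(tinpts(P,[(-130,-80,75),(130,-80,75),(130,80,75),(-130,80,75)]))],True,(0,255,0),1)
        cv2.polylines(im,[E(lidpts(P,[(-134,0,1),(134,0,1),(134,168,-10),(-134,168,-10)]))],True,(0,0,255),1)
        o.append(im)
    else: print(n,p["rvec"],p["tvec"]); cv2.imwrite(f"pics/w{sys.argv[1]}.png",p["image"][:,:,::-1])
    for nm,h in zip(("worn_bar","fresh_bar","nail_brush"),(13,20,20)):
        for r in cut_out(nm,p):
            X=atz(p,r["at"],3+h);T=totin(P,X)[0]
            if abs(T[0])<130 and abs(T[1])<80: print(n,nm,np.round(r["at"]),round(r["confidence"],2),r["region"].sum(),X.round(),T.round())
cv2.imwrite(f"pics/look{sys.argv[1]}.png",np.hstack(o))
E
python3 look.py a
```

```text
[[  0.72784253 -93.02990655 454.15591074]] [-0.6732921 -0.3210112 -0.1972616]
side worn_bar [304. 202.] 0.53 138 [625. -30.  16.] [76. -5. 16.]
side fresh_bar [252. 200.] 0.92 428 [516.  84.  23.] [-79.  22.  23.]
side nail_brush [281. 201.] 0.58 254 [576.  19.  23.] [ 7.  5. 23.]
top fresh_bar [251. 218.] 0.74 441 [501.  71.  23.] [-84.   3.  23.]
top nail_brush [263. 198.] 0.51 223 [571.  27.  23.] [-1.  9. 23.]
wrist [-2.76307604  0.88733883  0.11082172] [-451.53267105  205.81129771  500.28605887]
wrist worn_bar [311. 106.] 0.76 1531 [627. -32.  16.] [78. -6. 16.]
wrist nail_brush [249. 105.] 0.73 2268 [562.  15.  23.] [-2. -6. 23.]
```

View pics/looka.png

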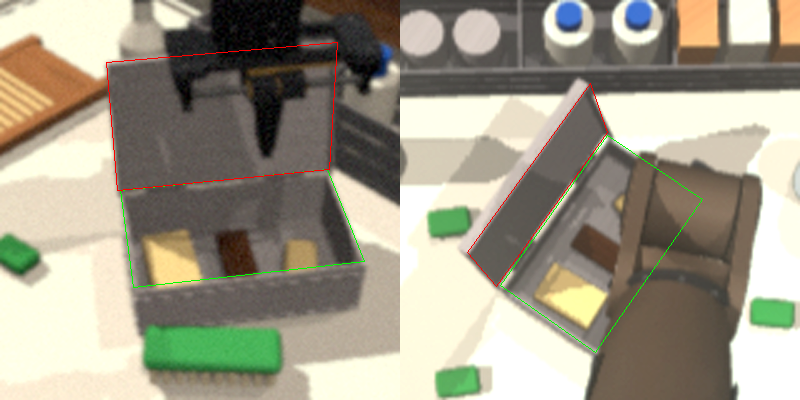

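The lid follows the 1.83 rad overlay (side view lip from 110,62 to 335,42) and the tin has not moved. The worn bar sits at about (626, −32), with the side and wrist cameras agreeing. I move above it, come partway down and check again.

Emit:
move_arm([
  [[0.3, 0.07, 0], 0, -1],
  [[0.6, 0.13, 0], 0, -1],
  [[0.8, 0.18, 0], 0, -1],
  [[0.8, 0.18, 0], 0, -1],
  [[0.7, 0.15, 0], 0, -1],
  [[0.4, 0.09, 0], 0, -1],
  [[0.18, 0.04, 0], 0, -1],
  [[0, 0, -0.5], 0, -1],
  [[0, 0, -0.8], 0, -1],
  [[0, 0, -0.8], 0, -1],
  [[0, 0, -0.6], 0, -1],
  [[0, 0, -0.3], 0, -1],
  [[0, 0, 0], 0, -1],
  [[0, 0, 0], 0, -1],
])

```text
t: 10.45
eef_pos: [627.8, -30.1, 363.8]
tcp_rot: [3.141, -0.0, 0.949]
ft_force: [0.3, 0.0, 0.5]
opening: 0.008
grip_force: 0.0
```

```bash
python3 look.py b
```

```text
[[ 78.05024901  -4.00224121 363.77863695]] [0.34748453 0.02151785 0.50624894]
side fresh_bar [254. 203.] 0.62 450 [511.  71.  23.] [-76.   9.  23.]
side nail_brush [281. 201.] 0.71 243 [573.  19.  23.] [ 5.  3. 23.]
top fresh_bar [249. 211.] 0.6 184 [527.  77.  23.] [-66.  23.  23.]
wrist [-2.76287795  0.88878253  0.10898417] [-529.23933156  312.0091761   434.45360143]
wrist worn_bar [251. 187.] 0.81 2089 [627. -33.  16.] [79. -7. 16.]
wrist fresh_bar [103. 184.] 0.88 6035 [502.  62.  23.] [-77.  -3.  23.]
wrist nail_brush [175. 186.] 0.94 3271 [562.  16.  23.] [-2. -6. 23.]
```

View pics/wb.png

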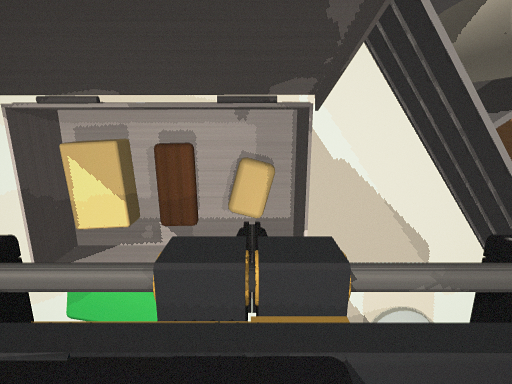

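The wrist view shows the small tan bar at (251, 187), fully visible, with the fingertips in line with it; it measures at (627, −33). I descend to a grasp point of about 100 mm and dwell.

Emit:
move_arm([
  [[0, -0.1, -0.3], 0, -1],
  [[0, 0, -0.5], 0, -1],
  [[0, 0, -0.6], 0, -1],
  [[0, 0, -0.6], 0, -1],
  [[0, 0, -0.5], 0, -1],
  [[0, 0, -0.35], 0, -1],
  [[0, 0, -0.2], 0, -1],
  [[0, 0, 0], 0, -1],
  [[0, 0, 0], 0, -1],
])

```text
t: 11.8
eef_pos: [627.7, -33.2, 272.0]
tcp_rot: [3.141, -0.0, 0.949]
ft_force: [-0.5, -0.4, 0.3]
opening: 0.005
grip_force: 0.0
```

```bash
python3 look.py c
```

```text
[[ 79.78408198  -6.5033058  271.96312035]] [-0.54388088 -0.43792746  0.33588449]
side worn_bar [306. 200.] 0.62 151 [637. -27.  16.] [84.  4. 16.]
side fresh_bar [252. 201.] 0.81 437 [511.  80.  23.] [-81.  16.  23.]
wrist [-2.76286031  0.88870465  0.10922457] [-530.83905456  332.16763854  345.14103963]
wrist worn_bar [247. 202.] 0.68 2951 [629. -28.  16.] [78. -2. 16.]
wrist fresh_bar [ 52. 202.] 0.59 10323 [508.  60.  23.] [-72.  -1.  23.]
wrist nail_brush [146. 202.] 0.81 5794 [566.  18.  23.] [-0. -1. 23.]
```

View pics/lookc.png

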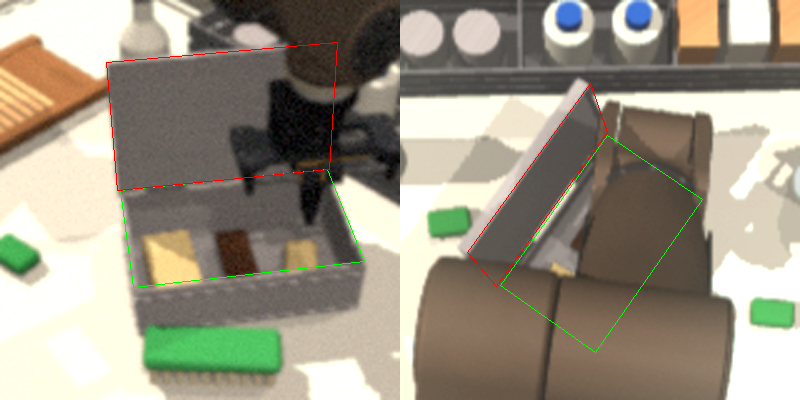

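The fingertip stands just above the worn bar, which is at (302, 252) in the crop, within about 5 mm of its middle. The lid is still wide open. I hold for over three seconds.

Emit:
move_arm([
  [[0, 0, 0], 0, -1],
  [[0, 0, 0], 0, -1],
  [[0, 0, 0], 0, -1],
  [[0, 0, 0], 0, -1],
  [[0, 0, 0], 0, -1],
  [[0, 0, 0], 0, -1],
  [[0, 0, 0], 0, -1],
  [[0, 0, 0], 0, -1],
  [[0, 0, 0], 0, -1],
  [[0, 0, 0], 0, -1],
  [[0, 0, 0], 0, -1],
  [[0, 0, 0], 0, -1],
  [[0, 0, 0], 0, -1],
  [[0, 0, 0], 0, -1],
  [[0, 0, 0], 0, -1],
  [[0, 0, 0], 0, -1],
  [[0, 0, 0], 0, -1],
  [[0, 0, 0], 0, -1],
  [[0, 0, 0], 0, -1],
  [[0, 0, 0], 0, -1],
])

```text
t: 14.07
eef_pos: [627.6, -33.1, 271.9]
tcp_rot: [3.141, -0.0, 0.949]
ft_force: [-0.2, 0.5, 0.9]
opening: 0.006
grip_force: 0.0
```

Emit:
move_arm([
  [[0, 0, 0], 0, -1],
  [[0, 0, 0], 0, -1],
  [[0, 0, 0], 0, -1],
  [[0, 0, 0], 0, -1],
  [[0, 0, 0], 0, -1],
  [[0, 0, 0], 0, -1],
  [[0, 0, 0], 0, -1],
  [[0, 0, 0], 0, -1],
  [[0, 0, 0], 0, -1],
  [[0, 0, 0], 0, -1],
  [[0, 0, 0], 0, -1],
  [[0, 0, 0], 0, -1],
  [[0, 0, 0], 0, -1],
  [[0, 0, 0], 0, -1],
  [[0, 0, 0], 0, -1],
  [[0, 0, 0], 0, -1],
  [[0, 0, 0], 0, -1],
  [[0, 0, 0], 0, -1],
  [[0, 0, 0], 0, -1],
  [[0, 0, 0], 0, -1],
])

```text
t: 15.73
eef_pos: [627.6, -33.1, 271.9]
tcp_rot: [3.142, 0.0, 0.949]
ft_force: [0.1, -0.2, -0.3]
opening: 0.007
grip_force: 0.0
```

```bash
python3 -c "
from cell import env
s=env.state();print(s['t'],s['eef_pos'],s['ft_force']);print(env.job_done())"
```

```text
15.7333 [627.55565052 -33.08315405 271.85518342] [ 0.13179692 -0.23165683 -0.32207364]
the job is handed in; nothing more can be done
None
```

The job is handed in (no verdict came back): by the camera fit the lid stands open at about 1.83 rad, and the arm held for over 3 s and finished pointing at the worn bar, fingertips about 6 cm above it and within about 5 mm of its middle; I saw no shift of the tin and no sign of contact with anything but the lid.

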